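Unload the marking vise and post the finished blocks

TASK

Clear the laser-marking station: slide the vise jaw open by its red tab, lift out the finished block or blocks, and slide the jaw fully shut again once the vise is empty. Push every laser-marked block, those from the vise and those waiting on the rubber mat, off the ledge through the orange flap into the finished-parts box, so that the flap shuts behind the last. Leave the unmarked blank where it stands and do not knock the cup over.

Things in the scene. Friction and masses are not known exactly. Their poses are not given: they have to be found in the camera images.
- block_a_c (a point): Milled aluminium block: foot 56 x 44 x 10 mm, on it a boss 30 x 44 mm in plan, 46 mm high overall, dark laser-marked rectangle 22 x 32 mm on top; about 200 g. Point at the centre, 23 mm above the underside; x along the 56 mm side (boss 30 mm thick along x), y along the 44 mm side, z up. Starts in the vise, axes parallel to the vise's, foot 1 mm clear of each jaw. Always present.
- block_a: The same block a, origin at the centre of its underside.
- block_b_c (a point): Milled aluminium block: foot 56 x 44 x 10 mm, on it a boss 30 x 44 mm in plan, 46 mm high overall, dark laser-marked rectangle 22 x 32 mm on top; about 200 g. Point at the centre, 23 mm above the underside; x along the 56 mm side (boss 30 mm thick along x), y along the 44 mm side, z up. Starts in the vise, axes parallel to the vise's, foot 1 mm clear of each jaw. May be absent.
- block_b: The same block b, origin at the centre of its underside.
- block_c_c (a point): Milled aluminium block: foot 56 x 44 x 10 mm, on it a boss 30 x 44 mm in plan, 46 mm high overall, dark laser-marked rectangle 22 x 32 mm on top; about 200 g. Point at the centre, 23 mm above the underside; x along the 56 mm side (boss 30 mm thick along x), y along the 44 mm side, z up. Starts standing on the rubber mat. May be absent.
- block_c: The same block c, origin at the centre of its underside.
- block_d_c (a point): Milled aluminium block: foot 56 x 44 x 10 mm, on it a boss 30 x 44 mm in plan, 46 mm high overall, dark laser-marked rectangle 22 x 32 mm on top; about 200 g. Point at the centre, 23 mm above the underside; x along the 56 mm side (boss 30 mm thick along x), y along the 44 mm side, z up. Starts standing on the rubber mat. May be absent.
- block_d: The same block d, origin at the centre of its underside.
- block_e_c (a point): Milled aluminium block: foot 56 x 44 x 10 mm, on it a boss 30 x 44 mm in plan, 46 mm high overall, dark laser-marked rectangle 22 x 32 mm on top; about 200 g. Point at the centre, 23 mm above the underside; x along the 56 mm side (boss 30 mm thick along x), y along the 44 mm side, z up. Starts standing on the rubber mat. May be absent.
- block_e: The same block e, origin at the centre of its underside.
- blank_c (a point): Unmarked blank: same shape and size as the blocks but bare metal on top, no dark rectangle; stands on the mat among them. Point at its centre, 23 mm above the underside. Not to be moved.
- cup: White paper-coloured cup, 72 mm across, 85 mm tall, loose, beside the mat; origin at the centre of its underside, z up.
- mat: Black rubber mat, fixed, 270 x 230 x 3 mm; origin at the centre of its underside. Blocks wait on it about 110 mm apart.
- vise_bed (a point): Vise, dark steel, fixed, base 180 x 130 x 30 mm. Point on the bed's top, 30 mm above the table, midway between the closed jaws; x towards the fixed jaw (away from the moving jaw), y along the jaws. The fixed jaw is a 14 mm high bar above the bed. Where the two blocks stand: y = +35 and -35 mm here.
- vise_jaw (a joint): Opening of the vise's moving jaw, m: 0 = shut against its stop (starts at 0 to 2 mm), 0.045 = fully open; it slides along the vise's -x, stays where left, about 3 N of friction. Its steel lip, top 16 mm above the bed, reaches 6 mm over the blocks' feet when shut, so that they cannot be lifted until the jaw is some 10 mm open.
- jaw_tab (a point): Centre of the red upright tab on the moving jaw, the handle for sliding it: 14 mm (vise x) x 26 mm (vise y) x 40 mm high, from 16 to 56 mm above the bed; axes as the vise's.
- mouth (a point): Finished-parts box, fixed, blue with clear sides and top, 160 mm wide, top 59 mm above this point, to x = 320 mm. Point in the flap's plane, mid-mouth, level with the ledge, 85 mm above the table; x points into the box (push direction), y across, z up. The mouth, 70 mm wide and 54 mm high above the ledge, is the only way in; a slick 30 degree ramp begins at x = -30 mm and falls into the box.
- ledge (a point): Middle of the level aluminium ledge in front of the mouth, on its top, 95 mm before the flap's plane; axes as the mouth's. 130 mm long (x +-65 mm), then the ramp. Yellow rails 8 mm high run along both sides to the mouth, inner faces at y = +-34 mm. A block set here and pushed at its foot until its rear is about 30 mm short of the flap's plane slides in by itself.
- flap (a joint): Angle of the orange sprung flap, rad: 0 = shut, grows as it swings inward about a hinge at the mouth's top edge, to 1.45; 66 mm wide, 66 mm long; under 1 N at its lower edge opens it, and the spring shuts it again.

How it is judged:
By the outcome, as a careful person would: the job done as asked, in the order asked, and still so for the second after the job is handed in, with the robot touching nothing.
Of block_b, block_c, block_d, block_e only 2 to 3 are there at a start; the rules pass over those that are not, and their reading is None.
At some moment in a run one of block_c, block_d, block_e may be knocked a few centimetres aside while the robot is not near it.
Once in a run the grip may slacken for a moment while it holds something.
It also fails if it takes over 208 s, if anything falls off the work surface, if the arm or the gripper's body presses on something with over 40 N, if the wrist force passes 120 N, or if a joint passes its speed limit or range.

ROBOT

A 6-joint arm with a two-finger parallel gripper is mounted at the origin on the work surface. World frame = base frame: x ahead of the robot, y to its left, z up, the work surface at z = 0. Lengths are in m, angles in rad, forces in N, time in s.
With the tool pointing down it reaches from about 0.4 to 0.825 m from the base axis. Payload 7 kg.
Tool frame: the origin (TCP) lies midway between the tips of the shut fingers; the grasp point (between the pads) lies 19 mm behind it (bot.pinch_z is the distance from the TCP to the grasp point, in m); z points along the fingers, x is the direction in which the jaws open and shut, and the axes are right-handed (so a half turn about z gives the same grasp; the last joint's range is limited). The gripper opens to 88 mm and grips with 3 to 60 N. Pads are 19 mm wide; open, the fingers measure 130 mm over their backs; the gripper's body (78 mm by 193 mm) begins 47 mm behind the grasp point.
Start: joints at [-1.026, 0.359, 0.012, 0, -1.224, -0.288], TCP at [0.171, -0.653, 0.227] pointing down, gripper open.
Joint ranges: [-3.07, 3.07], [-1.43, 2.12], [-1.02, 1.25], [-3.03, 1.67], [-3.05, -0], [-3.03, 3.03]. Speed limits (rad/s): [2.39, 2.39, 3.01, 3.14, 3.14, 3.14].

INTERFACE

Orientations are given as a unit quaternion [w, x, y, z].
In Python, from station import bot, cams, job gives the robot as it stands.
- The arm moves only by the tool send_rows, never from a script. Its argument "steps" is a list of rows, each a list of 5 numbers: the finger opening in cm, from 0 to 8.76, then the shift along the world's x, y, z in cm, then the turn about the world's z in degrees. A call has 1 to 12 rows; each row shifts and turns the commanded pose from where the row before left it; what a row does not reach is not made up. A row lasts 1/12 s, in which the tool goes at most 41.7 mm and 7.16 degrees, less where a joint would pass 70% of its speed; a pose out of reach is approached as far as the arm can. A call is refused whole if a number of a shift passes 4.17 or a number of a turn 7.16, either way. A call with a gripper value outside its range is refused whole. The fingers move at their own pace and stop on an object; "force" is the grip in N (left out, the last holds). Time passes only in rows, so rows that do not move let the fingers close. It gives the time, the measured TCP pose, the force and the opening at its end, in the units of the state.
- bot.get_state(): the state, without advancing time (a new reading comes with each control period).
- cams.read_camera(name): name is "side" or "top" or "wrist"; returns the picture (384x512x3 uint8, red, green, blue); there is no depth.
- cams.camera_model(name): a dict with "vfov" (degrees; the focal length in pixels is half the picture's height over the tangent of half this angle, whatever the lens; pixels are square), "cx", "cy" (the principal point, pixels), "world_from_camera" (4x4, takes a point from camera to world coordinates); the wrist camera has in their place "hand_eye" (4x4, takes a point from camera to tool coordinates, whose origin is the TCP and whose axes are the tool frame's). Camera axes: x right, y down, z forward; pixel columns grow to the right and rows downward; lengths in m; the calibration is good to about 2 mm. A picture is of the moment at which its call begins: read the wrist's pose just before it. camera_model takes no time and is no camera call.
- job.sign_off(): hands the job in, once; it reports no verdict.
The state is a dict: "time": time; "q": joint angles; "joint_vel": joint speeds; "joint_efforts": joint torques, N m; "ee_pos": TCP position; "orientation": TCP orientation; "contact_force": force on the tool from outside, world axes, zero at the start; "moment": the same for the moment, N m; "opening": opening from 0.0 (shut) to 1.0 (fully open).
Only numpy, scipy, OpenCV 4.12 (cv2) and the standard library are available. Lean on these libraries where they do the work, as an engineer would, in place of code of your own. Each camera call takes 0.05 s, during which the arm holds its last target. There are 200 camera calls.

## Working session

There is one attempt and no reset: what is moved stays moved. The work goes in short steps, Python scripts to look and compute and a tool call to move; the robot and the scene stay as the last step left them, time stands still between calls to the robot, and variables do not carry over. Pictures are saved under pics/ and viewed, about 12 in all and at most 16, crops included, and the job is handed in when it is done.

Besides the shell and the picture viewer there is one more tool, called as name(argument=value, ...), one argument or row to a line, values as JSON. send_rows: Moves the arm, as the interface text tells. Its arguments: {"type":"object","properties":{"steps":{"type":"array"},"force":{"type":"number"}},"required":["steps"]}

```bash
ls; mkdir -p pics; python3 - <<'E'
from station import bot,cams,job
import cv2,numpy as np
print(bot.get_state(), bot.pinch_z)
for n in ("side","top","wrist"):
    m=cams.camera_model(n); print(n,{k:np.round(v,4).tolist() for k,v in m.items()})
for n in ("side","top"):
    cv2.imwrite(f"pics/{n}0.png",cams.read_camera(n)[:,:,::-1])
E
```

```text
pics
{'time': 0.0, 'q': array([-1.02591195e+00,  3.59377210e-01,  1.10756077e-02, -3.49995205e-04,
       -1.22408313e+00, -2.88091286e-01]), 'joint_vel': array([ 1.20676775e-03,  1.42335311e-04, -8.63283424e-04, -7.13947465e-05,
       -4.13279345e-04,  1.63248827e-04]), 'joint_efforts': array([ 3.51971694e-04, -5.82717919e+01,  2.93067473e+01,  6.99775279e+00,
        6.99288736e-03, -1.31287738e-04]), 'ee_pos': array([ 0.17128718, -0.65241294,  0.22563625]), 'orientation': array([-6.81437502e-04,  6.10792390e-01,  7.91790376e-01,  4.39856062e-04]), 'contact_force': array([0.04202817, 0.29986102, 0.33716932]), 'moment': array([-0.0429146 , -0.00995736, -0.00349643]), 'opening': 0.9973831684124683} 0.0188
side {'vfov': 51.1559, 'cx': 245.962, 'cy': 196.0604, 'world_from_camera': [[-0.9976, -0.0366, 0.0594, 0.5362], [-0.0697, 0.565, -0.8221, 0.7304], [-0.0034, -0.8243, -0.5662, 0.6325], [0.0, 0.0, 0.0, 1.0]]}
top {'vfov': 47.7795, 'cx': 246.5872, 'cy': 195.6247, 'world_from_camera': [[0.0151, -0.9981, 0.0593, 0.5159], [-0.9999, -0.0153, -0.0018, -0.0619], [0.0027, -0.0593, -0.9982, 1.0916], [0.0, 0.0, 0.0, 1.0]]}
wrist {'vfov': 58.8668, 'cx': 255.3931, 'cy': 187.9382, 'hand_eye': [[1.0, -0.0008, -0.0005, -0.0002], [0.0009, 0.952, 0.3061, -0.0836], [0.0002, -0.3061, 0.952, -0.1583], [0.0, 0.0, 0.0, 1.0]]}
```

View pics/top0.png

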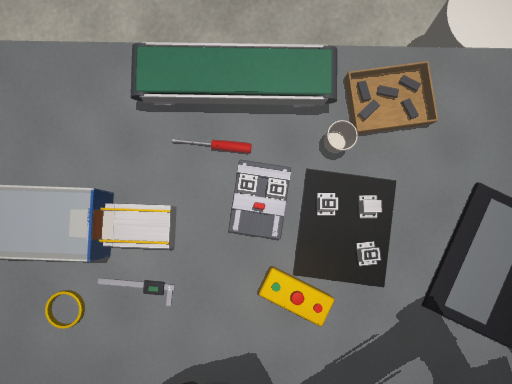

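View pics/side0.png

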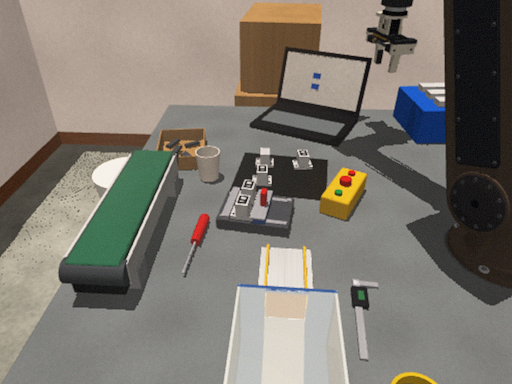

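```bash
cat > h.py <<'E'
from station import bot,cams,job
import cv2,numpy as np
from scipy.spatial.transform import Rotation as R
def ray(n,uv,st=None):
    m=cams.camera_model(n); f=192/np.tan(np.radians(m['vfov']/2))
    if n=='wrist':
        T=np.eye(4);T[:3,3]=st['ee_pos'];w,x,y,z=st['orientation'];T[:3,:3]=R.from_quat([x,y,z,w]).as_matrix();T=T@m['hand_eye']
    else: T=np.array(m['world_from_camera'])
    uv=np.atleast_2d(uv).astype(float)
    d=np.c_[(uv[:,0]-m['cx'])/f,(uv[:,1]-m['cy'])/f,np.ones(len(uv))]@T[:3,:3].T
    return T[:3,3],d
def onz(n,uv,z,st=None):
    o,d=ray(n,uv,st); return o+d*((z-o[2])/d[:,2])[:,None]
def proj(n,p,st=None):
    m=cams.camera_model(n); f=192/np.tan(np.radians(m['vfov']/2))
    if n=='wrist':
        T=np.eye(4);T[:3,3]=st['ee_pos'];w,x,y,z=st['orientation'];T[:3,:3]=R.from_quat([x,y,z,w]).as_matrix();T=T@m['hand_eye']
    else: T=np.array(m['world_from_camera'])
    c=(np.atleast_2d(p)-T[:3,3])@T[:3,:3]
    return np.c_[c[:,0]/c[:,2]*f+m['cx'],c[:,1]/c[:,2]*f+m['cy']]
def yaw(st):
    w,x,y,z=st['orientation']; X=R.from_quat([x,y,z,w]).as_matrix(); return np.degrees(np.arctan2(X[1,0],X[0,0]))
E
python3 - <<'E'
import cv2,numpy as np
a=cv2.imread('pics/top0.png')
cv2.imwrite('pics/topc.png',np.vstack([cv2.resize(a[120:290,225:400],None,fx=4,fy=4,interpolation=cv2.INTER_CUBIC)[:, :]])[:600])
b=cv2.imread('pics/top0.png')[175:275,75:185]
cv2.imwrite('pics/ledge.png',cv2.resize(b,None,fx=5,fy=5,interpolation=cv2.INTER_CUBIC))
E
```

```text
(no output)
```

View pics/topc.png

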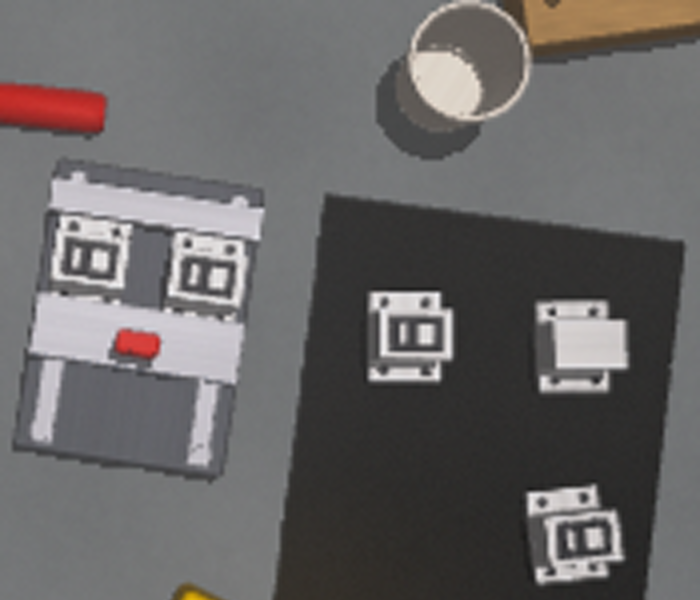

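View pics/ledge.png

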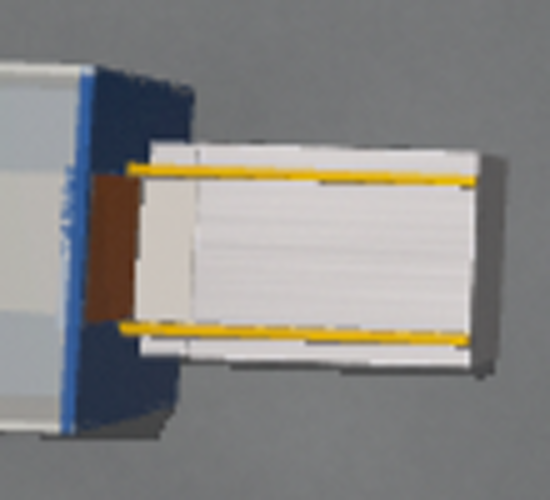

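```bash
python3 - <<'E'
from h import *
a=cv2.imread('pics/top0.png')
def q(cx,cy): return (np.array([cx,cy])-1.5)/4+[225,120]
for n,p,z in [('v1',(90,260),.076),('v2',(208,276),.076),('m1',(416,335),.049),('m2',(582,540),.049),('blank',(592,344),.049),('tab',(138,343),.086),('cuprim',(470,60),.085),
  ('vTL',(62,160),.03),('vTR',(262,190),.03),('vBL',(15,448),.03),('vBR',(217,478),.03)]:
    print(n,np.round(onz('top',q(*p),z)[0],4))
hsv=cv2.cvtColor(a,cv2.COLOR_BGR2HSV)
m=cv2.inRange(hsv,(20,120,100),(35,255,255)); m[:195]=0;m[250:]=0;m[:,:95]=0;m[:,175:]=0
for c in cv2.findContours(m,0,2)[0]:
    if len(c)<10: continue
    p=onz('top',c[:,0,:],.093)[:,:2]; vx,vy,x0,y0=cv2.fitLine(p.astype(np.float32),2,0,.01,.01).ravel()
    print('rail',x0,y0,np.degrees(np.arctan2(vy,vx)),p.min(0),p.max(0))
print(onz('top',(np.array([[474,152],[470,368],[195,145],[188,356]])-2)/5+[75,175],.085))
E
```

```text
v1 [ 0.6022 -0.0646  0.076 ]
v2 [ 0.5938 -0.1341  0.076 ]
m1 [ 0.5622 -0.2616  0.049 ]
m2 [ 0.4411 -0.3614  0.049 ]
blank [ 0.5584 -0.3676  0.049 ]
tab [ 0.5535 -0.0932  0.086 ]
cuprim [ 0.7226 -0.2858  0.085 ]
vTL [ 0.6677 -0.0466  0.03  ]
vTR [ 0.651 -0.17   0.03 ]
vBL [ 0.4903 -0.0207  0.03  ]
vBR [ 0.4739 -0.1442  0.03  ]
rail 0.46738562 0.20551752 88.48405 [0.46319746 0.11471277] [0.47070671 0.27300419]
rail 0.5398522 0.204129 88.83153 [0.53630326 0.11200797] [0.54393366 0.27321237]
[[0.55121461 0.11515025 0.085     ]
 [0.45143947 0.11443456 0.085     ]
 [0.55249493 0.24471243 0.085     ]
 [0.45500257 0.24469553 0.085     ]]
```

send_rows(
  steps=[
    [6,2.05,2.76,0.1,3.4],
    [6,2.05,2.76,0.1,3.4],
    [6,2.05,2.76,0.1,3.4],
    [6,2.05,2.76,0.1,3.4],
    [6,2.05,2.76,0.1,3.4],
    [6,2.05,2.76,0.1,3.4],
    [6,2.05,2.76,0.1,3.4],
    [6,2.05,2.76,0.1,3.4],
    [6,2.05,2.76,0.1,3.4],
    [6,2.05,2.76,0.1,3.4],
  ],
  force=20,
)

```text
time: 0.93
ee_pos: [0.3769, -0.3752, 0.2364]
orientation: [-0.0, 0.351, 0.936, 0.0]
contact_force: [1.7, 0.4, 0.3]
opening: 0.684
```

send_rows(
  steps=[
    [6,2.05,2.76,0.1,3.4],
    [6,2.05,2.76,0.1,3.4],
    [6,2.05,2.76,0.1,3.4],
    [6,2.05,2.76,0.1,3.4],
    [6,2.05,2.76,0.1,3.4],
    [6,2.05,2.76,0.1,3.4],
    [6,2.05,2.76,0.1,3.4],
    [6,2.05,2.76,0.1,3.4],
    [6,2.05,2.76,0.1,3.4],
    [6,2.05,2.76,0.1,3.4],
    [6,0,0,0,0],
    [6,0,0,0,0],
  ],
)

```text
time: 1.93
ee_pos: [0.5819, -0.0992, 0.2456]
orientation: [-0.001, 0.062, 0.998, -0.0]
contact_force: [-1.1, -0.0, -0.6]
opening: 0.688
```

```bash
python3 - <<'E'
from h import *
st=bot.get_state(); im=cams.read_camera('wrist')[:,:,::-1]; cv2.imwrite('pics/w1.png',im)
np.savez('w1',pos=st['ee_pos'],o=st['orientation']); print(st['time'],st['ee_pos'],yaw(st),st['q'])
E
```

```text
1.9333 [ 0.58193357 -0.09924296  0.24562373] 172.85075360817984 [ 1.61812370e-01  2.09548190e-01 -1.50937721e-01 -2.81904520e-04
 -1.21185509e+00 -2.86490884e-01]
```

View pics/w1.png

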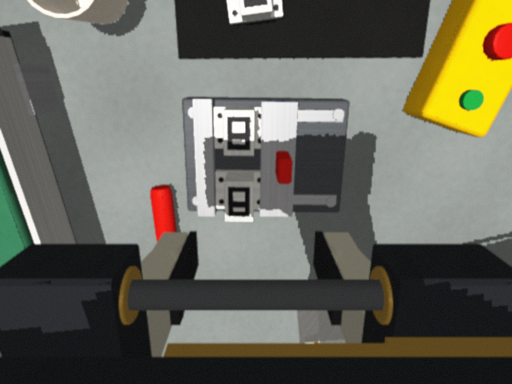

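```bash
cat >> h.py <<'E'
def load(n):
    d=np.load(n+'.npz'); return cv2.imread(f'pics/{n}.png'),dict(ee_pos=d['pos'],orientation=d['o'])
def shot(n):
    st=bot.get_state(); im=cams.read_camera('wrist')[:,:,::-1]; cv2.imwrite(f'pics/{n}.png',im)
    np.savez(n,pos=st['ee_pos'],o=st['orientation']); return im,st
def marks(im,st,z):
    """dark ring of the mark: outer contours of right metric size (22x32 mm) at height z"""
    g=cv2.cvtColor(im,cv2.COLOR_BGR2GRAY); m=(g<95).astype(np.uint8); out=[]
    for c in cv2.findContours(m,cv2.RETR_LIST,cv2.CHAIN_APPROX_NONE)[0]:
        if len(c)<30: continue
        p=onz('wrist',c[:,0,:],z,st)[:,:2].astype(np.float32)
        (cx,cy),(w,h),a=cv2.minAreaRect(p*1000)
        if 17<min(w,h)<27 and 27<max(w,h)<38:
            a=a if w<h else a+90   # direction of short side = block x
            out.append((cx,cy,(a+90)%180-90,w,h,c[:,0].mean(0)))
    return out
E
python3 - <<'E'
from h import *
im,st=load('w1'); print(yaw(st))
for o in marks(im,st,.076): print(np.round(o[:5],1),o[5])
hsv=cv2.cvtColor(im,cv2.COLOR_BGR2HSV); m=(cv2.inRange(hsv,(0,150,60),(8,255,255))|cv2.inRange(hsv,(172,150,60),(180,255,255)))
m[:,:220]=0;m[:,350:]=0
c=max(cv2.findContours(m,0,1)[0],key=cv2.contourArea); print(cv2.boundingRect(c))
p=onz('wrist',c[:,0,:],.086,st)[:,:2].astype(np.float32)*1000; print('tab',cv2.minAreaRect(p))
E
```

```text
172.85075360817984
[603.5 -65.8  -7.5  30.6  21.8] [238.27659574 200.65957447]
[ 594.3 -134.2   -7.5   29.9   21.5] [238.21359223 133.65048544]
[ 353.9 -185.2    5.7   24.4   28.8] [500.75630252  40.21848739]
(276, 151, 16, 33)
tab ((554.5280151367188, -98.2898941040039), (31.85577964782715, 14.500274658203125), 83.85713195800781)
```

send_rows(
  steps=[
    [2.6,-1.35,0.25,-2,-0.4],
    [2.6,-1.35,0.25,-3,0],
    [2.6,0,0,-3,0],
    [2.6,0,0,-3,0],
    [2.6,0,0,-2,0],
    [2.6,0,0,-2,0],
    [2.6,0,0,-1.5,0],
    [2.6,0,0,-1.4,0],
    [2.6,0,0,0,0],
  ],
)

```text
time: 2.73
ee_pos: [0.5517, -0.097, 0.0649]
orientation: [-0.002, 0.068, 0.998, -0.0]
contact_force: [0.4, -0.7, -0.3]
opening: 0.295
```

send_rows(
  steps=[
    [0.8,0,0,0,0],
    [0.8,0,0,0,0],
    [0.8,0,0,0,0],
    [0.8,0,0,0,0],
    [0.8,0,0,0,0],
    [0.8,0,0,0,0],
  ],
  force=15,
)

```text
time: 3.23
ee_pos: [0.5538, -0.0962, 0.0685]
orientation: [-0.0, 0.067, 0.998, -0.0]
contact_force: [-5.9, -1.6, 6.7]
opening: 0.159
```

send_rows(
  steps=[
    [0.8,-0.6,0.08,0,0],
    [0.8,-0.6,0.08,0,0],
    [0.8,-0.6,0.08,0,0],
    [0.8,-0.6,0.08,0,0],
    [0.8,-0.6,0.08,0,0],
    [0.8,-0.6,0.08,0,0],
    [0.8,-0.6,0.08,0,0],
    [0.8,0,0,0,0],
    [0.8,0,0,0,0],
  ],
)

```text
time: 3.98
ee_pos: [0.5126, -0.0905, 0.0685]
orientation: [0.0, 0.067, 0.998, -0.0]
contact_force: [-2.5, -3.7, 7.6]
opening: 0.157
```

send_rows(
  steps=[
    [2.6,0,0,0,0],
    [2.6,0,0,0,0],
    [2.6,0,0,0,0],
    [2.6,0,0,2,0],
    [2.6,0,0,4,0],
    [6,0,0,4,0],
    [6,2,-1,4,0],
    [6,2,-1,3,0],
    [6,2,-1,1,0],
    [6,2,0,0,0],
    [6,0,0,0,0],
    [6,0,0,0,0],
  ],
)

```text
time: 4.98
ee_pos: [0.5911, -0.1192, 0.243]
orientation: [-0.001, 0.067, 0.998, 0.0]
contact_force: [-0.6, -0.2, 0.3]
opening: 0.678
```

```bash
python3 - <<'E'
from h import *
im,st=shot('w2'); print(st['time'],st['ee_pos'],yaw(st))
for o in marks(im,st,.076): print(np.round(o[:5],1),o[5])
E
```

```text
4.9833 [ 0.59106548 -0.1191909   0.24297024] 172.2907710588926
[603.2 -66.1  -7.8  30.2  21.6] [250.37634409 218.39784946]
[ 594.2 -134.3   -7.8   29.7   21.7] [249.99019608 153.29411765]
```

View pics/w2.png

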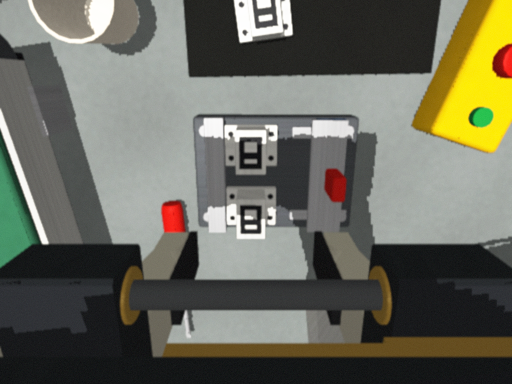

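send_rows(
  steps=[
    [6,0.6,2.6,-1.3,0.2],
    [6,0.6,2.7,-3,0],
    [6,0,0,-3,0],
    [6,0,0,-3,0],
    [6,0,0,-3,0],
    [6,0,0,-2.5,0],
    [6,0,0,-2,0],
    [6,0,0,-1.5,0],
    [6,0,0,0,0],
    [6,0,0,0,0],
  ],
  force=40,
)

```text
time: 5.87
ee_pos: [0.6016, -0.0663, 0.0505]
orientation: [-0.001, 0.065, 0.998, -0.0]
contact_force: [1.4, -0.1, 0.1]
opening: 0.689
```

send_rows(
  steps=[
    [2,0,0,0,0],
    [2,0,0,0,0],
    [2,0,0,0,0],
    [2,0,0,0,0],
    [2,0,0,0,0],
    [2,0,0,0,0],
    [2,0,0,1,0],
    [2,0,0,1,0],
  ],
)

```text
time: 6.53
ee_pos: [0.6018, -0.0665, 0.071]
orientation: [-0.001, 0.065, 0.998, -0.0]
contact_force: [0.4, 0.1, -1.7]
opening: 0.341
```

send_rows(
  steps=[
    [2,0,0,3,0],
    [2,0,0,3.5,0],
    [2,-0.5,1,3.5,0],
    [2,-1.2,2.6,0,1],
    [2,-1.2,2.9,0,1],
    [2,-1.2,2.9,0,1],
    [2,-1.2,2.9,0,1],
    [2,-1.2,2.9,0,1],
    [2,-1.2,2.9,0,1.2],
    [2,-1.2,2.9,0,0],
    [2,-1.15,2.9,0,0],
    [2,0,0.25,0,0],
  ],
)

```text
time: 7.53
ee_pos: [0.5009, 0.1787, 0.1722]
orientation: [0.001, 0.01, 1.0, 0.001]
contact_force: [-0.8, -0.0, -2.3]
opening: 0.339
```

send_rows(
  steps=[
    [2,0,0,0,0],
    [2,0,0,-2,0],
    [2,0,0,-1.5,0],
    [2,0,0,-1,0],
    [2,0,0,-0.7,0],
    [2,0,0,-0.5,0],
    [2,0,0,-0.3,0],
    [2,0,0,0,0],
  ],
)

```text
time: 8.2
ee_pos: [0.5022, 0.1748, 0.1107]
orientation: [-0.0, 0.011, 1.0, -0.0]
contact_force: [0.0, 0.5, -2.0]
opening: 0.338
```

send_rows(
  steps=[
    [2,0.1,0,-0.25,0],
    [2,0,0,-0.2,0],
    [2,0,0,0,0],
    [2,0,0,0,0],
  ],
)

```text
time: 8.53
ee_pos: [0.5032, 0.1752, 0.1066]
orientation: [0.0, 0.011, 1.0, 0.0]
contact_force: [0.9, 0.9, -1.7]
opening: 0.338
```

send_rows(
  steps=[
    [5,0,0,0,0],
    [5,0,0,0,0],
    [5,0,0,0,0],
    [5,0,0,1,0],
    [5,0,0,2,0],
    [4,0,0,2.5,0],
    [0,0,-2.5,0,0],
    [0,0,-2.7,0,0],
    [0,0,0,0,0],
    [0,0,0,0,0],
  ],
)

```text
time: 9.37
ee_pos: [0.5032, 0.1223, 0.1625]
orientation: [0.001, 0.012, 1.0, 0.0]
contact_force: [0.2, 0.1, -0.1]
opening: 0.255
```

```bash
python3 - <<'E'
from h import *
print(bot.get_state()['ee_pos'],bot.get_state()['opening'])
a=cams.read_camera('top')[:,:,::-1][160:280,75:205]; b=cams.read_camera('side')[:,:,::-1][200:320,210:340]
cv2.imwrite('pics/t1.png',cv2.resize(np.hstack([a,b]),None,fx=3,fy=3,interpolation=2))
E
```

```text
[0.50323936 0.12230062 0.16252623] 0.25490359832567994
```

View pics/t1.png

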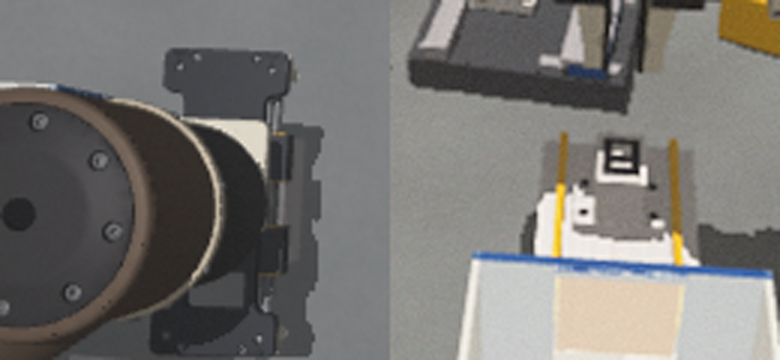

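send_rows(
  steps=[
    [0,0,0,0,0],
    [0,0,0,0,0],
    [0,0,0,0,0],
    [0,0,0,-2,0],
    [0,0,0,-2,0],
    [0,0,0,-1.5,0],
    [0,0,0,-1,0],
    [0,0,0,-0.8,0],
    [0,0,0,0,0],
  ],
)

```text
time: 10.22
ee_pos: [0.5024, 0.1229, 0.087]
orientation: [-0.001, 0.011, 1.0, -0.001]
contact_force: [-0.3, 0.3, 0.4]
opening: 0.004
```

send_rows(
  steps=[
    [0,0,1,0,0],
    [0,0,1,0,0],
    [0,0,1,0,0],
    [0,0,1,0,0],
    [0,0,1,0,0],
    [0,0,1,0,0],
  ],
)

```text
time: 10.72
ee_pos: [0.5032, 0.1843, 0.0889]
orientation: [0.0, 0.011, 1.0, 0.0]
contact_force: [0.0, -2.4, 3.6]
opening: 0.003
```

send_rows(
  steps=[
    [0,0,1,0.1,0],
    [0,0,1,0,0],
    [0,0,1,0,0],
    [0,0,1,0,0],
    [0,0,1,0,0],
    [0,0,0.6,0,0],
    [0,0,0,0,0],
    [0,0,0,0,0],
    [0,0,0,0,0],
  ],
)

```text
time: 11.47
ee_pos: [0.503, 0.2392, 0.0893]
orientation: [-0.0, 0.011, 1.0, 0.0]
contact_force: [-0.7, -0.9, 0.6]
opening: 0.008
```

send_rows(
  steps=[
    [0,0,-2,1,0],
    [0,0,-3,3,0],
    [5,1,-4,4,0],
    [6,1,-4,4,0],
    [6,1,-4,0,0],
    [6,1,-4,0,-1],
    [6,1,-4,0,-1],
    [6,1,-4,0,-1],
    [6,1,-4,0,-1],
    [6,1,-2,0,-1],
    [6,1,-1.5,0,-1],
    [6,0.1,0,0,0],
  ],
)

```text
time: 12.47
ee_pos: [0.5893, -0.1066, 0.1865]
orientation: [-0.0, 0.066, 0.998, -0.0]
contact_force: [0.1, 0.9, -0.8]
opening: 0.669
```

```bash
python3 - <<'E'
from h import *
im,st=shot('w3'); print(st['time'],st['ee_pos'],yaw(st))
for o in marks(im,st,.076): print(np.round(o[:5],1),o[5])
a=cams.read_camera('top')[:,:,::-1][130:290,0:260]; b=cams.read_camera('side')[:,:,::-1][200:384,200:460]
cv2.imwrite('pics/t2.png',cv2.resize(np.vstack([a,b]),None,fx=1.7,fy=1.7,interpolation=2))
E
```

```text
12.4667 [ 0.58930243 -0.10659417  0.18649188] 172.45455862323547
[ 594.1 -134.4   -7.6   30.2   21.2] [245.07258065 152.7983871 ]
```

View pics/t2.png

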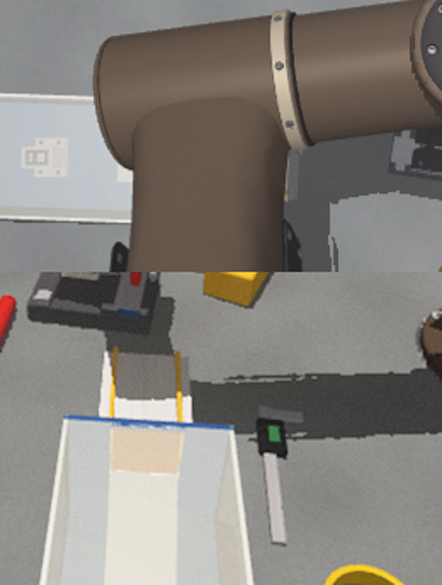

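send_rows(
  steps=[
    [6,0.5,-1.4,0,0],
    [6,0,-1.35,-2,0],
    [6,0,0,-3,0],
    [6,0,0,-3,0],
    [6,0,0,-2.5,0],
    [6,0,0,-2,0],
    [6,0,0,-1.15,0],
    [6,0,0,0,0],
    [6,0,0,0,0],
  ],
)

```text
time: 13.37
ee_pos: [0.5937, -0.1303, 0.0508]
orientation: [-0.0, 0.063, 0.998, -0.0]
contact_force: [-0.1, -0.9, 0.8]
opening: 0.687
```

send_rows(
  steps=[
    [2,0,0,0,0],
    [2,0,0,0,0],
    [2,0,0,0,0],
    [2,0,0,0,0],
    [2,0,0,0,0],
    [2,0,0,0,0],
    [2,0,0,1,0],
    [2,0,0,1,0],
    [2,0,0,0,0],
  ],
)

```text
time: 14.12
ee_pos: [0.595, -0.131, 0.0729]
orientation: [0.002, 0.063, 0.998, -0.0]
contact_force: [0.5, 0.6, -1.2]
opening: 0.345
```

send_rows(
  steps=[
    [2,0,0,3,0],
    [2,0,0,3.5,0],
    [2,-0.3,1.9,3.3,0],
    [2,-1,2.9,0,1],
    [2,-1,2.9,0,1],
    [2,-1,2.9,0,1],
    [2,-1,2.9,0,1],
    [2,-1,2.9,0,1],
    [2,-1,2.9,0,1.2],
    [2,-1,2.9,0,0],
    [2,-1,2.9,0,0],
    [2,-0.85,2.9,0,0],
  ],
)

```text
time: 15.12
ee_pos: [0.5012, 0.1504, 0.1689]
orientation: [0.0, 0.01, 1.0, 0.0]
contact_force: [0.3, -0.3, -1.6]
opening: 0.339
```

send_rows(
  steps=[
    [2,0,2.9,0,0],
    [2,0,0,0,0],
    [2,0,0,-2,0],
    [2,0,0,-1.5,0],
    [2,0,0,-1,0],
    [2,0,0,-0.7,0],
    [2,0,0,-0.5,0],
    [2,0,0,-0.3,0],
    [2,0,0,0,0],
    [2,0,0,0,0],
  ],
)

```text
time: 15.95
ee_pos: [0.5024, 0.1782, 0.1088]
orientation: [0.0, 0.01, 1.0, 0.0]
contact_force: [0.3, 0.6, -0.8]
opening: 0.34
```

send_rows(
  steps=[
    [2,0.1,0,-0.2,0],
    [2,0,0,0,0],
    [2,0,0,0,0],
    [5,0,0,0,0],
    [5,0,0,0,0],
    [5,0,0,0,0],
    [5,0,0,1,0],
    [5,0,0,2,0],
    [4,0,0,2.5,0],
    [0,0,-2.7,0,0],
    [0,0,-2.8,0,0],
    [0,0,0,0,0],
  ],
)

```text
time: 16.95
ee_pos: [0.5026, 0.1205, 0.1627]
orientation: [0.0, 0.01, 1.0, 0.0]
contact_force: [-0.2, 0.5, -0.6]
opening: 0.331
```

send_rows(
  steps=[
    [0,0,0,0,0],
    [0,0,0,0,0],
    [0,0,0,0,0],
    [0,0,0,-2,0],
    [0,0,0,-2,0],
    [0,0,0,-1.5,0],
    [0,0,0,-1,0],
    [0,0,0,-0.6,0],
    [0,0,0,0,0],
    [0,0,0,0,0],
  ],
)

```text
time: 17.78
ee_pos: [0.5034, 0.1235, 0.0907]
orientation: [0.0, 0.009, 1.0, -0.0]
contact_force: [0.3, 0.9, 1.0]
opening: 0.009
```

send_rows(
  steps=[
    [0,0,1,0,0],
    [0,0,1,0,0],
    [0,0,1,0,0],
    [0,0,1,0,0],
    [0,0,1,0,0],
    [0,0,1,0,0],
    [0,0,1,0,0],
    [0,0,1,0,0],
    [0,0,1,0,0],
    [0,0,1,0,0],
    [0,0,1,0,0],
    [0,0,0.7,0,0],
  ],
)

```text
time: 18.78
ee_pos: [0.5032, 0.2419, 0.0903]
orientation: [0.0, 0.009, 1.0, 0.0]
contact_force: [0.1, 0.3, 0.5]
opening: 0.004
```

send_rows(
  steps=[
    [0,0,0,0,0],
    [0,0,0,0,0],
    [0,0,0,0,0],
    [0,0,-2,1,0],
    [0,0,-3,3,0],
    [2.6,0,-4,2,0],
    [2.6,0,-4,0,-1],
    [2.6,0,-4,0,-1],
    [2.6,0,-4,0,-1],
    [2.6,0,-4,0,-1],
    [2.6,0,-4,0,-1],
    [2.6,0.5,-4,0,-1],
  ],
)

```text
time: 19.78
ee_pos: [0.507, -0.0886, 0.1489]
orientation: [0.0, 0.062, 0.998, 0.0]
contact_force: [1.3, 1.0, -0.0]
opening: 0.298
```

```bash
python3 - <<'E'
from h import *
print(bot.get_state()['ee_pos'])
a=cams.read_camera('top')[:,:,::-1][130:290,0:260]; b=cams.read_camera('side')[:,:,::-1][200:384,200:460]
cv2.imwrite('pics/t3.png',cv2.resize(np.vstack([a,b]),None,fx=1.7,fy=1.7,interpolation=2))
E
```

```text
[ 0.50695435 -0.08864173  0.1489167 ]
```

View pics/t3.png

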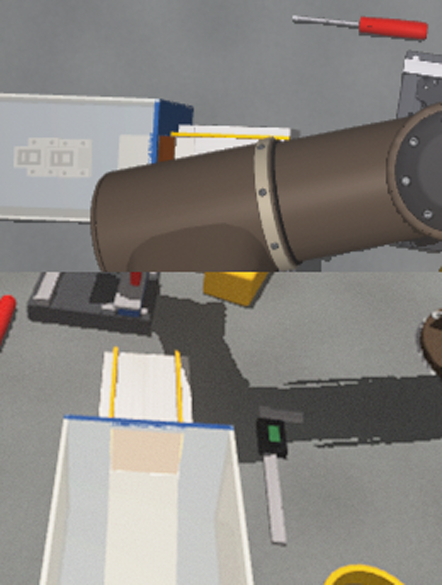

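send_rows(
  steps=[
    [2.6,0.55,-0.2,-1.5,0],
    [2.6,0,0,-2,0],
    [2.6,0,0,-2,0],
    [2.6,0,0,-1.5,0],
    [2.6,0,0,-1.2,0],
    [2.6,0,0,0,0],
    [0.8,0,0,0,0],
    [0.8,0,0,0,0],
    [0.8,0,0,0,0],
    [0.8,0,0,0,0],
    [0.8,0,0,0,0],
  ],
  force=25,
)

```text
time: 20.8
ee_pos: [0.5138, -0.0884, 0.0673]
orientation: [0.001, 0.062, 0.998, 0.0]
contact_force: [-1.6, 1.4, 4.3]
opening: 0.16
```

send_rows(
  steps=[
    [0.8,0.6,-0.08,0,0],
    [0.8,0.6,-0.08,0,0],
    [0.8,0.6,-0.08,0,0],
    [0.8,0.6,-0.08,0,0],
    [0.8,0.6,-0.08,0,0],
    [0.8,0.6,-0.08,0,0],
    [0.8,0.3,-0.04,0,0],
    [0.8,0.2,-0.03,0,0],
    [0.8,0,0,0,0],
  ],
)

```text
time: 21.55
ee_pos: [0.5542, -0.094, 0.0673]
orientation: [-0.0, 0.062, 0.998, 0.0]
contact_force: [-5.6, 2.8, 9.0]
opening: 0.156
```

send_rows(
  steps=[
    [0.8,0.1,-0.01,0,0],
    [0.8,0.1,-0.01,0,0],
    [0.8,0,0,0,0],
    [0.8,0,0,0,0],
  ],
)

```text
time: 21.88
ee_pos: [0.5542, -0.094, 0.0673]
orientation: [-0.002, 0.062, 0.998, 0.0]
contact_force: [-11.7, 5.0, 14.7]
opening: 0.157
```

send_rows(
  steps=[
    [0.8,0.1,-0.01,0,0],
    [0.8,0,0,0,0],
    [0.8,0,0,0,0],
  ],
)

```text
time: 22.13
ee_pos: [0.5542, -0.094, 0.0672]
orientation: [-0.003, 0.062, 0.998, 0.0]
contact_force: [-14.6, 7.8, 16.7]
opening: 0.158
```

send_rows(
  steps=[
    [0.8,0.1,-0.01,0,0],
    [0.8,0,0,0,0],
    [0.8,0,0,0,0],
  ],
)

```text
time: 22.38
ee_pos: [0.5542, -0.0941, 0.0672]
orientation: [-0.004, 0.062, 0.998, 0.0]
contact_force: [-18.2, 8.5, 21.3]
opening: 0.155
```

send_rows(
  steps=[
    [0.8,-0.3,0.03,0,0],
    [2.6,0,0,0,0],
    [2.6,0,0,0,0],
    [2.6,0,0,0,0],
    [2.6,0,0,2,0],
    [2.6,0,0,4,0],
    [6,0,0,4,0],
    [6,-1,-2.5,3,0],
    [6,-1,-2.5,3,0],
    [6,-1,-2.5,3,0],
    [6,-1,-2.5,2,0],
    [6,-1,-2,0,0],
  ],
)

```text
time: 23.38
ee_pos: [0.5075, -0.2164, 0.2819]
orientation: [0.004, 0.062, 0.998, -0.001]
contact_force: [0.5, -1.1, 0.3]
opening: 0.664
```

send_rows(
  steps=[
    [6,0,0,0,0],
    [6,0,0,0,0],
  ],
)

```text
time: 23.55
ee_pos: [0.5055, -0.2152, 0.2768]
orientation: [0.001, 0.063, 0.998, 0.0]
contact_force: [-0.0, -0.0, -1.1]
opening: 0.683
```

```bash
python3 - <<'E'
from h import *
im,st=shot('w4'); print(st['time'],st['ee_pos'],yaw(st))
for o in marks(im,st,.049): print(np.round(o[:5],1),o[5])
E
```

```text
23.55 [ 0.50546949 -0.21521209  0.27684003] 172.79017875616452
[ 5.632e+02 -2.625e+02 -2.000e-01  2.890e+01  1.920e+01] [199.04878049 119.59756098]
```

View pics/w4.png

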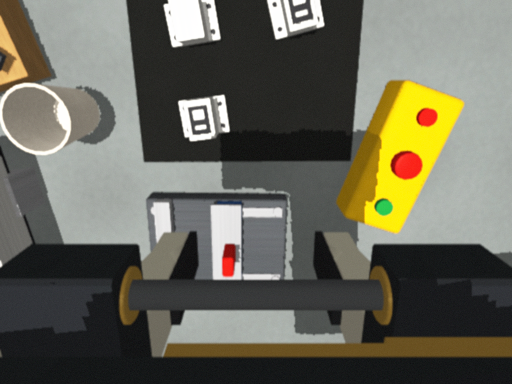

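send_rows(
  steps=[
    [6,1.9,-1.6,0,2.4],
    [6,1.9,-1.6,-2,2.3],
    [6,1.95,-1.55,-3,2.3],
    [6,0,0,-3.5,0],
    [6,0,0,-3.5,0],
    [6,0,0,-3.5,0],
    [6,0,0,-3.5,0],
    [6,0,0,-2.5,0],
    [6,0,0,-2,0],
    [6,0,0,-1.5,0],
    [6,0,0,0,0],
    [6,0,0,0,0],
  ],
  force=40,
)

```text
time: 24.6
ee_pos: [0.5629, -0.2609, 0.0253]
orientation: [-0.001, 0.0, 1.0, 0.0]
contact_force: [-0.0, -0.4, -0.3]
opening: 0.689
```

send_rows(
  steps=[
    [2,0,0,-0.1,0],
    [2,0,0,0,0],
    [2,0,0,0,0],
    [2,0,0,0,0],
    [2,0,0,0,0],
    [2,0,0,0,0],
    [2,0,0,1,0],
    [2,0,0,1,0],
    [2,0,0,1,0],
    [2,0,0,0,0],
  ],
)

```text
time: 25.43
ee_pos: [0.5647, -0.2621, 0.0585]
orientation: [0.002, 0.001, 1.0, -0.001]
contact_force: [1.4, 0.1, -1.0]
opening: 0.337
```

send_rows(
  steps=[
    [2,0,0,3.8,0],
    [2,0,0,3.8,0],
    [2,0,1,3.8,0],
    [2,-0.6,3.3,0,-1.2],
    [2,-0.6,3.3,0,0],
    [2,-0.6,3.3,0,0],
    [2,-0.6,3.3,0,0],
    [2,-0.6,3.3,0,0],
    [2,-0.6,3.3,0,0],
    [2,-0.6,3.3,0,0],
    [2,-0.6,3.3,0,0],
    [2,-0.6,3.3,0,0],
  ],
)

```text
time: 26.43
ee_pos: [0.5085, 0.0469, 0.1699]
orientation: [0.0, 0.011, 1.0, 0.0]
contact_force: [0.5, 0.6, -0.8]
opening: 0.337
```

send_rows(
  steps=[
    [2,-0.7,3.3,0,0],
    [2,0,3.3,0,0],
    [2,0,3.3,0,0],
    [2,0,3.1,0,0],
    [2,0,0,0,0],
    [2,0,0,0,0],
  ],
)

```text
time: 26.93
ee_pos: [0.5018, 0.1769, 0.1696]
orientation: [0.0, 0.01, 1.0, 0.0]
contact_force: [-0.3, -0.4, -1.0]
opening: 0.338
```

send_rows(
  steps=[
    [2,0.15,-0.1,-2,0],
    [2,0,0,-1.7,0],
    [2,0,0,-1,0],
    [2,0,0,-0.7,0],
    [2,0,0,-0.5,0],
    [2,0,0,-0.2,0],
    [2,0,0,0,0],
    [2,0,0,0,0],
  ],
)

```text
time: 27.6
ee_pos: [0.504, 0.1745, 0.1091]
orientation: [0.0, 0.011, 1.0, 0.0]
contact_force: [0.4, 0.1, -1.4]
opening: 0.338
```

send_rows(
  steps=[
    [2,0,0,-0.1,0],
    [2,0,0,0,0],
    [5,0,0,0,0],
    [5,0,0,0,0],
    [5,0,0,0,0],
    [5,0,0,1,0],
    [5,0,0,2,0],
    [4,0,0,2.5,0],
    [0,0,-2.5,0,0],
    [0,0,-2.7,0,0],
    [0,0,0,0,0],
    [0,0,0,0,0],
  ],
)

```text
time: 28.6
ee_pos: [0.5037, 0.1214, 0.1635]
orientation: [0.0, 0.012, 1.0, 0.0]
contact_force: [-0.4, -0.2, -0.9]
opening: 0.252
```

send_rows(
  steps=[
    [0,0,0,0,0],
    [0,0,0,0,0],
    [0,0,0,0,0],
    [0,0,0,-2,0],
    [0,0,0,-2,0],
    [0,0,0,-1.5,0],
    [0,0,0,-1,0],
    [0,0,0,-0.7,0],
    [0,0,0,0,0],
    [0,0,0,0,0],
  ],
)

```text
time: 29.43
ee_pos: [0.5038, 0.1226, 0.0907]
orientation: [-0.0, 0.011, 1.0, -0.0]
contact_force: [0.3, -0.2, 0.0]
opening: 0.002
```

send_rows(
  steps=[
    [0,0,1,0,0],
    [0,0,1,0,0],
    [0,0,1,0,0],
    [0,0,1,0,0],
    [0,0,1,0,0],
    [0,0,1,0,0],
    [0,0,1,0,0],
    [0,0,1,0,0],
    [0,0,1,0,0],
    [0,0,1,0,0],
    [0,0,1,0,0],
    [0,0,0.8,0,0],
  ],
)

```text
time: 30.43
ee_pos: [0.5037, 0.242, 0.0904]
orientation: [0.0, 0.011, 1.0, 0.0]
contact_force: [0.5, -0.1, -0.6]
opening: 0.008
```

send_rows(
  steps=[
    [0,0,0,0,0],
    [0,0,0,0,0],
    [0,0,0,0,0],
    [0,0,-2,1,0],
    [0,0,-3,3,0],
    [6,0,-3,2.5,0],
    [6,0,-3,2.5,0],
    [6,0,-4,1,0],
    [6,0,-4,1,0],
    [6,0,-4,0,0],
    [6,-0.5,-4,0,0],
    [6,-0.5,-4,0,0],
  ],
)

```text
time: 31.43
ee_pos: [0.4929, -0.0711, 0.2004]
orientation: [0.001, 0.011, 1.0, 0.0]
contact_force: [1.4, -0.2, 0.5]
opening: 0.472
```

send_rows(
  steps=[
    [6,-0.5,-4,0,0],
    [6,-0.5,-4,0,0],
    [6,-0.5,-4,0,0],
    [6,-0.5,-4,0,0],
    [6,-0.5,-4,0,0],
    [6,-0.5,-2,0,0],
    [6,-0.5,0,0,0],
    [6,0,0,0,0],
    [6,0,0,0,0],
  ],
)

```text
time: 32.18
ee_pos: [0.4581, -0.2891, 0.1999]
orientation: [0.0, 0.012, 1.0, 0.0]
contact_force: [-0.1, 0.1, 0.8]
opening: 0.686
```

```bash
python3 - <<'E'
from h import *
im,st=shot('w5'); print(st['time'],st['ee_pos'],yaw(st))
for o in marks(im,st,.049): print(np.round(o[:5],1),o[5])
a=cams.read_camera('top')[:,:,::-1][130:290,0:260]
cv2.imwrite('pics/t4.png',np.hstack([im,cv2.copyMakeBorder(a,0,224,0,0,0)]))
E
```

```text
32.1833 [ 0.45810107 -0.28906506  0.19992638] 178.65152519973464
```

View pics/t4.png

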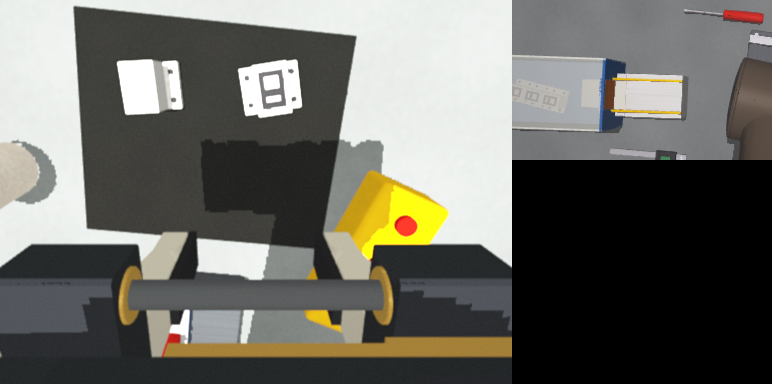

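```bash
sed -i 's/def marks(im,st,z):/def marks(im,st,z,t=95):/; s/g<95/g<t/' h.py; python3 - <<'E'
from h import *
im,st=load('w5')
for t in (110,130,150,170):
  for o in marks(im,st,.049,t): print(t,np.round(o[:5],1),o[5])
E
```

```text
130 [ 441.8 -363.4    6.3   19.4   29.4] [271.85046729  88.85046729]
150 [ 441.8 -363.3    7.4   19.9   30.2] [272.07207207  88.81081081]
170 [ 441.7 -363.4    6.9   20.5   30.7] [271.98214286  88.67857143]
```

send_rows(
  steps=[
    [6,-0.8,-3.7,0,4.1],
    [6,-0.8,-3.75,0,4.1],
    [6,0,0,-3,0],
    [6,0,0,-3.5,0],
    [6,0,0,-3.5,0],
    [6,0,0,-3,0],
    [6,0,0,-2,0],
    [6,0,0,-1.5,0],
    [6,0,0,-1,0],
    [6,0,0,0,0],
    [6,0,0,0,0],
  ],
  force=40,
)

```text
time: 33.2
ee_pos: [0.4432, -0.3631, 0.0252]
orientation: [-0.0, -0.061, 0.998, -0.0]
contact_force: [0.6, -0.2, 1.5]
opening: 0.684
```

send_rows(
  steps=[
    [2,0,0,0,0],
    [2,0,0,0,0],
    [2,0,0,0,0],
    [2,0,0,0,0],
    [2,0,0,0,0],
    [2,0,0,0,0],
    [2,0,0,1,0],
    [2,0,0,1,0],
    [2,0,0,1,0],
    [2,0,0,0,0],
  ],
)

```text
time: 34.03
ee_pos: [0.4441, -0.3644, 0.0578]
orientation: [0.002, -0.061, 0.998, -0.001]
contact_force: [0.8, -0.1, -1.1]
opening: 0.34
```

send_rows(
  steps=[
    [2,0,0,3.8,0],
    [2,0,0,3.8,0],
    [2,0,1,3.7,0],
    [2,0.4,3.5,0,-1],
    [2,0.4,3.5,0,-1],
    [2,0.4,3.5,0,-1],
    [2,0.4,3.5,0,-1],
    [2,0.4,3.5,0,-1],
    [2,0.4,3.5,0,-1],
    [2,0.4,3.5,0,-1],
    [2,0.4,3.5,0,-1.2],
    [2,0.4,3.5,0,0],
  ],
)

```text
time: 35.03
ee_pos: [0.4784, -0.0369, 0.1685]
orientation: [0.0, 0.012, 1.0, 0.0]
contact_force: [1.4, -0.4, -1.2]
opening: 0.336
```

send_rows(
  steps=[
    [2,0.4,3.5,0,0],
    [2,0.4,3.5,0,0],
    [2,0.4,3.5,0,0],
    [2,0.4,3.5,0,0],
    [2,0.4,3.5,0,0],
    [2,0.3,3.5,0,0],
    [2,0,0.5,0,0],
    [2,0,0,0,0],
    [2,0,0,0,0],
  ],
)

```text
time: 35.78
ee_pos: [0.5012, 0.1765, 0.1678]
orientation: [-0.0, 0.011, 1.0, -0.0]
contact_force: [0.3, -0.1, -1.9]
opening: 0.337
```

send_rows(
  steps=[
    [2,0.2,-0.1,-2,0],
    [2,0,0,-1.5,0],
    [2,0,0,-1,0],
    [2,0,0,-0.7,0],
    [2,0,0,-0.5,0],
    [2,0,0,-0.2,0],
    [2,0,0,0,0],
    [2,0,0,0,0],
  ],
)

```text
time: 36.45
ee_pos: [0.504, 0.1755, 0.1095]
orientation: [0.0, 0.011, 1.0, 0.0]
contact_force: [0.2, -0.2, -2.1]
opening: 0.335
```

send_rows(
  steps=[
    [2,0,0,-0.15,0],
    [2,0,0,0,0],
    [5,0,0,0,0],
    [5,0,0,0,0],
    [5,0,0,0,0],
    [5,0,0,1,0],
    [5,0,0,2,0],
    [4,0,0,2.5,0],
    [0,0,-2.6,0,0],
    [0,0,-2.7,0,0],
    [0,0,0,0,0],
    [0,0,0,0,0],
  ],
)

```text
time: 37.45
ee_pos: [0.5038, 0.1215, 0.1636]
orientation: [0.001, 0.012, 1.0, 0.0]
contact_force: [-0.1, 0.5, 0.5]
opening: 0.255
```

send_rows(
  steps=[
    [0,0,0,0,0],
    [0,0,0,0,0],
    [0,0,0,0,0],
    [0,0,0,-2,0],
    [0,0,0,-2,0],
    [0,0,0,-1.5,0],
    [0,0,0,-1,0],
    [0,0,0,-0.7,0],
    [0,0,0,0,0],
    [0,0,0,0,0],
  ],
)

```text
time: 38.28
ee_pos: [0.5039, 0.1226, 0.0906]
orientation: [-0.0, 0.011, 1.0, -0.0]
contact_force: [0.1, -0.3, 0.7]
opening: -0.0
```

send_rows(
  steps=[
    [0,0,1,0,0],
    [0,0,1,0,0],
    [0,0,1,0,0],
    [0,0,1,0,0],
    [0,0,1,0,0],
    [0,0,1,0,0],
    [0,0,1,0,0],
    [0,0,1,0,0],
    [0,0,1,0,0],
    [0,0,1,0,0],
    [0,0,1,0,0],
    [0,0,0.8,0,0],
  ],
)

```text
time: 39.28
ee_pos: [0.5037, 0.242, 0.0903]
orientation: [0.0, 0.011, 1.0, 0.0]
contact_force: [0.2, 0.2, 0.0]
opening: 0.002
```

send_rows(
  steps=[
    [0,0,0,0,0],
    [0,0,0,0,0],
    [0,0,0,0,0],
    [0,0,-2,1,0],
    [0,0,-3,3,0],
    [4,0,-3,4,0],
    [4,-0.5,-3,4,0],
    [4,-1,-3,2,0],
    [4,-1,-3,0,0],
    [4,-1,-3,0,0],
    [4,-1,-3,0,0],
    [4,0,0,0,0],
  ],
)

```text
time: 40.28
ee_pos: [0.457, 0.0173, 0.2167]
orientation: [-0.0, 0.013, 1.0, 0.0]
contact_force: [0.5, -0.3, -0.6]
opening: 0.438
```

```bash
python3 - <<'E'
from h import *
print(bot.get_state()['time'],bot.get_state()['ee_pos'])
a=cams.read_camera('top')[:,:,::-1]; b=cams.read_camera('side')[:,:,::-1]
cv2.imwrite('pics/t5.png',cv2.resize(np.hstack([a[:,:400],b[100:,160:360].copy() if 0 else cv2.resize(b[120:384,160:360],(290,384))]),None,fx=1.15,fy=1.15))
E
```

```text
40.2833 [0.45696582 0.01725538 0.21670561]
```

View pics/t5.png

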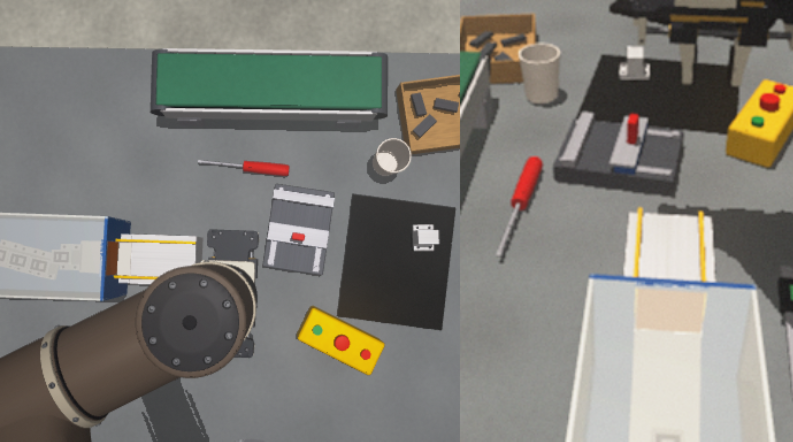

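```bash
python3 - <<'E'
from h import *
t0=cv2.imread('pics/top0.png').astype(int); s0=cv2.imread('pics/side0.png').astype(int)
t=cams.read_camera('top')[:,:,::-1].astype(int); s=cams.read_camera('side')[:,:,::-1].astype(int)
for n,a,b,r in [('flap top',t0,t,(205,245,92,104)),('flap side',s0,s,(285,325,255,325)),('blank',t0,t,(190,222,352,390)),('cup',t0,t,(118,160,320,360)),('tab',t0,t,(195,220,245,275))]:
    y0,y1,x0,x1=r; d=abs(a-b)[y0:y1,x0:x1]; print(n,d.mean().round(1),d.max())
def red(a):
    h=cv2.cvtColor(a.astype(np.uint8),cv2.COLOR_BGR2HSV);m=cv2.inRange(h,(0,150,60),(8,255,255))|cv2.inRange(h,(172,150,60),(180,255,255))
    y,x=np.nonzero(m[195:220,245:275]);return x.mean()+245,y.mean()+195
print(red(t0),red(t))
E
```

```text
flap top 6.5 20
flap side 8.9 20
blank 6.9 19
cup 10.4 20
tab 12.7 106
(np.float64(259.0925925925926), np.float64(205.57407407407408)) (np.float64(259.09090909090907), np.float64(205.52727272727273))
```

```bash
python3 -c "
from station import job
print(job.sign_off())"
```

```text
the job is handed in; nothing more can be done
None
```

The station is cleared and I handed the job in at about 40 s of the 208 s allowed. All four marked blocks are in the finished-parts box: two from the vise and two from the mat.

- **Vise:** I opened the jaw about 40 mm by its tab, lifted both blocks out and pushed each one through the flap. I then slid the jaw shut until the tool stopped moving and the push force along the jaw had risen to about 18 N. In the last top picture the tab is within 0.1 pixel of its starting spot, about 0.2 mm.
- **Flap:** in the last top and side pictures it looks shut and matches the start apart from lighting. The last block lies roughly 130 mm past the mouth.
- **Blank and cup:** both match the starting picture, so neither was moved. The arm was clear of everything at hand-in.
- **Disturbances:** I saw no grip slip, and neither mat block had shifted when I came to lift it.

None of the final checks failed. They did not confirm the jaw opening to better than a fraction of a millimetre.

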